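# Load a stamping die into the foil press's sprung die holder

### The job

Load the brass stamping die that stands in the die holder: with the fingertips press it hard, fully down on its sprung bed and, keeping it down, slide it along the channel under the gate bar and the leaf spring until its nose is fully home against the stop and the spring has dropped into its groove. Then let go and come away, leaving it held there flat by the spring. It is only pressed and pushed: do not lift or tip it out of the channel, and leave the other things on the bench where they are.

Things in the scene. Friction and masses are not known exactly. Their poses are not given: they have to be found in the camera images.
- die_holder: Dark metal die holder (sizes in mm), 232 long (x), 85 wide, 22 high, clamped to the bench. Origin mid-width on the bench (z = 0); x is the way a die is pushed in, z up. A straight channel 57 wide runs between two side rails (14 wide, tops 22 up) from a low rear sill at x = -113 to the stop at x = +85. The end block beyond the stop, with its clamp bar, is up to 32 high.
- holder_stop (a point): Foot of the stop face that ends the channel, mid-width, at x = 85 mm in the holder's frame, 10 mm above the bench (the height of the bed's top when fully down). Axes as the holder's. The die's nose must end against this face.
- gate (a point): Gate bar, a fixed steel bridge over the channel: lower front edge, mid-width, 34 mm before the stop, 21 mm above the bench; bar 6 mm long (x), top 26 mm up. Behind it a bright steel leaf spring, 34 mm wide, clamped on the end block, reaches back over the channel: mouth 26 mm before the stop, lower edge 19 mm above the bench; V bend, its lowest part, 18 mm before the stop, 15 mm above the bench.
- die: Loose brass stamping die (mm), 115 long (x, nose at +x), 55 wide, 0.2 to 0.33 kg, on the sprung bed, nose towards the stop, 1 mm play each side. Origin: centre of underside, axes as the holder's. Plate 8 thick; from the tail: ribbed thumb rest x -57 to -15; face block -15 to 20 (46 wide, top 15 up; its 7 mm back wall may be pushed on); flat; groove 33 to 46, 3 deep; nose to 57.5.
- die_thumb (a point): Point to press: top of the die's ribbed thumb rest, mid-width, 34 mm behind the die's origin, 8 mm above its underside. With the bed up it is 25 mm above the bench and the nose, as high, butts against the gate bar; with the bed at its bottom it is 18 mm above the bench and the nose slides under the gate bar and the leaf, lifting the leaf.
- die_groove (a point): Middle of the floor of the cross groove in the die, 18 mm behind the tip of the nose, 5 mm above the die's underside. Home, it lies 18 mm before the stop under the leaf's V bend (die origin 57.5 mm before the stop, after a slide of 50 to 66 mm). Let go there, the die rises 1 to 3 mm with the bed and is held by the leaf. Brass slides easily on bed and leaf (friction about 0.2).
- bed (a joint): Sprung bed, the bright plate in the channel that the die stands on; m pressed down: 0 up (top 17 mm above the bench), 0.007 at its hard bottom (top 10 mm above the bench). The springs push up with 7 N at the top and 13 N at the bottom. Press with about 15 to 25 N to keep it down while sliding.
- leaf (a joint): Leaf spring, rad lifted about its root on the end block; 0 at rest. It presses down with about 4 N as it starts to lift and about 11 N while the nose is under its bend; it then reads 0.07 to 0.1; it falls below 0.03 as it drops into the groove and reads 0.03 to 0.06 with the die let go at home.
- needle_tin: Bystander: dark red tin box, 77x113x39 mm; origin at the centre of its underside.
- spool_4: Bystander: small spool of tan thread, 35 mm wide, 40 mm tall; origin at the centre of its underside.
- brass_weight: Bystander: pale brass bottle-shaped weight, 51 mm wide, 68 mm tall; origin at the centre of its underside.
- tea_mug: Bystander: white mug with green dots and a handle, 78x114x93 mm; origin at the centre of its underside.
- spool_5: Bystander: spool of pale blue thread, 55 mm wide, 70 mm tall; origin at the centre of its underside.
- rivet_jar_a: Bystander: clear jar of brass rivets with black lid, 55x55x55 mm; origin at the centre of its underside.
- red_block: Bystander: red-brown hardwood burnishing block, 56x158x22 mm; origin at the centre of its underside.
- edge_paint_a: Bystander: black edge paint bottle with white cap, 34 mm wide, 75 mm tall; origin at the centre of its underside.
- masking_roll: Bystander: roll of tan tape lying flat, 77 mm wide, 19 mm high; origin at the centre of its underside.
- bone_folder: Bystander: white bone folder, 49x153x9 mm, lying flat; origin at the centre of its underside.
Mind the look-alikes: they are no part of the job. Of the things like the die, leave any that is black; of the rest the smaller one is meant.

How it is judged:
By the outcome, as a careful person would: the job done as asked, in the order asked, and still so for the second after the job is handed in, with the robot touching nothing.
It also fails if it takes over 42 s, if anything falls off the work surface, if the arm or the gripper's body presses on something with over 40 N, if the wrist force passes 120 N, or if a joint passes its speed limit or range.

### The arm

A 6-joint arm with a two-finger parallel gripper is mounted at the origin on a cart in front of the work surface, level with it; the furniture and walls round the work are solid. World frame = base frame: x ahead of the robot, y to its left, z up, the work surface at z = 0. Lengths are in mm, angles in rad, forces in N, time in s.
With the tool pointing down it reaches from about 350 to 875 mm from the base axis. Payload 4.2 kg.
Tool frame: the origin (TCP) lies between the finger pads; the fingertips stand 25 mm ahead of it and the grasp point (between the pads) lies 6 mm ahead of it; z points along the fingers, y is the direction in which the jaws open and shut (so a half turn about z gives the same grasp; the last joint's range is limited). The gripper opens to 87 mm and grips with 3 to 60 N. Pads are 19 mm wide; open, the fingers measure 117 mm over their backs; the gripper's body (75 mm by 190 mm) begins 51 mm behind the grasp point.
Start: joints at [-1.066, 0.385, 0.008, 0, -1.194, -0.259], TCP at [152.1, -606.189, 247.55] pointing down, gripper open.
Joint ranges: [-3.14, 3.14], [-1.21, 2.06], [-1.07, 1.41], [-3.16, 2.05], [-2.99, -0.16], [-3.1, 3.1]. Speed limits (rad/s): [2.79, 2.79, 3.14, 3.14, 3.14, 3.14].

### API

Orientations are given as a rotation vector (axis times angle).
In Python, from bench import get_state, read_camera, sign_off gives the robot as it stands.
- The arm moves only by the tool play_rows, never from a script. Its argument "commands" is a list that holds one entry, the list of rows, each a list of 7 numbers: the shift along the tool's x, y, z in mm, then the turn, a rotation vector about the tool's x, y, z in degrees, then the finger opening in mm, from 0 to 87. A call has 1 to 5 rows; each row is the pose to reach, as a shift and turn from the pose measured when the call began, along the tool's axes at that moment; what a row does not reach only later rows make up. A row lasts 1/8 s, in which the tool goes at most 62.5 mm and 10.7 degrees, less where a joint would pass 70% of its speed; a pose out of reach is approached as far as the arm can. A call with a gripper value outside its range is refused whole. The fingers move at their own pace and stop on an object; the grip force is fixed at half the most. Time passes only in rows, so rows that repeat a pose let the fingers close. It gives the time, the measured TCP pose, the force and the opening at its end, in the units of the state.
- get_state(): the state, without advancing time (a new reading comes with each control period).
- read_camera(name): name is "side" or "top" or "wrist"; returns a dict with "color" (420x560x3 uint8, red, green, blue), "z_map" (420x560 float32, mm along the optical axis (not along the pixel's ray), 0 where there is no reading), "K" (3x3 intrinsics, pixels), "distortion" ([k1, k2, p1, p2, k3] as OpenCV has them; the pictures are not rectified), "cam_to_world" (4x4, takes a point from camera to world coordinates). Camera axes: x right, y up, looking along -z (the intrinsics and any distortion apply to the point x, -y, -z); pixel columns grow to the right and rows downward; lengths in mm; the calibration is good to about 2 mm. A picture is of the moment at which its call begins.
- sign_off(): hands the job in, once; it reports no verdict.
The state is a dict: "t": time; "q": joint angles; "dq": joint speeds; "effort": joint torques, N m; "ee_pos": TCP position; "tcp_rot": TCP orientation; "contact_force": force on the tool from outside, world axes, zero at the start; "torque": the same for the moment, N m; "opening": finger opening in mm.
Only numpy, scipy, OpenCV 4.12 (cv2) and the standard library are available. Lean on these libraries where they do the work, as an engineer would, in place of code of your own. Each camera call takes 0.05 s, during which the arm holds its last target. There are 200 camera calls.

## Working session

There is one attempt and no reset: what is moved stays moved. The work goes in short steps, Python scripts to look and compute and a tool call to move; the robot and the scene stay as the last step left them, time stands still between calls to the robot, and variables do not carry over. Pictures are saved under pics/ and viewed, about 8 in all and at most 12, crops included, and the job is handed in when it is done.

Besides the shell and the picture viewer there is one more tool, called after "Request:" by a JSON object that holds its "name" and its "arguments". play_rows: Moves the arm, as the interface text tells. Its arguments: {"type":"object","properties":{"commands":{"type":"array"}},"required":["commands"]}

```bash
mkdir -p pics; ls; cat > h.py <<'E'
import numpy as np, cv2
from bench import get_state, read_camera, sign_off
def save(n,im,s=1):
    cv2.imwrite('pics/'+n+'.png',cv2.resize(im,None,fx=s,fy=s,interpolation=cv2.INTER_CUBIC)[:,:,::-1])
def ray(c,uv):
    p=cv2.undistortPoints(np.array(uv,float).reshape(-1,1,2),c['K'],np.array(c['distortion'],float)).reshape(-1,2)
    d=np.c_[p[:,0],-p[:,1],-np.ones(len(p))]; T=np.array(c['cam_to_world'])
    return T[:3,3], d@T[:3,:3].T, d
def plane(c,uv,z):
    o,d,_=ray(c,uv); return o+d*((z-o[2])/d[:,2])[:,None]
def depth(c,uv):
    o,d,_=ray(c,uv); zz=np.array([c['z_map'][int(round(v)),int(round(u))] for u,v in uv]); return o+d*zz[:,None]
def proj(c,P):
    T=np.linalg.inv(np.array(c['cam_to_world'])); q=np.atleast_2d(P)@T[:3,:3].T+T[:3,3]
    q=q*[1,-1,-1]; return cv2.projectPoints(q,np.zeros(3),np.zeros(3),c['K'],np.array(c['distortion'],float))[0].reshape(-1,2)
E
python3 - <<'E'
from h import *
import pickle
s=get_state(); print({k:np.round(v,3).tolist() for k,v in s.items()})
cs={n:read_camera(n) for n in('top','side')}
pickle.dump(cs,open('c0.pkl','wb'))
for n in cs: save(n+'0',cs[n]['color'],1.4); print(n,np.round(cs[n]['cam_to_world'],2).tolist(),cs[n]['K'].tolist() if hasattr(cs[n]['K'],'tolist') else cs[n]['K'])
E
```

```text
pics
{'t': 0.0, 'q': [-1.066, 0.386, 0.007, -0.0, -1.194, -0.259], 'dq': [0.002, 0.0, -0.001, 0.0, 0.001, -0.002], 'effort': [0.001, -39.066, 18.741, 4.22, 0.011, -0.0], 'ee_pos': [151.958, -605.682, 246.445], 'tcp_rot': [0.385, -3.118, -0.003], 'contact_force': [-0.141, 0.039, 0.541], 'torque': [-0.003, 0.017, 0.005], 'opening': 87.243}
top [[-0.01, 1.0, -0.08, 445.95], [-1.0, -0.01, -0.0, -56.07], [-0.0, 0.08, 1.0, 1248.76], [0.0, 0.0, 0.0, 1.0]] [[433.2221907222493, 0.0, 280.1854269118813], [0.0, 433.2221907222493, 212.45202289840742], [0.0, 0.0, 1.0]]
side [[0.97, 0.16, -0.2, 315.23], [-0.26, 0.6, -0.76, -917.65], [-0.0, 0.78, 0.62, 782.86], [0.0, 0.0, 0.0, 1.0]] [[417.37432029485564, 0.0, 271.7162224347348], [0.0, 417.37432029485564, 214.72745160154543], [0.0, 0.0, 1.0]]
```

View pics/top0.png

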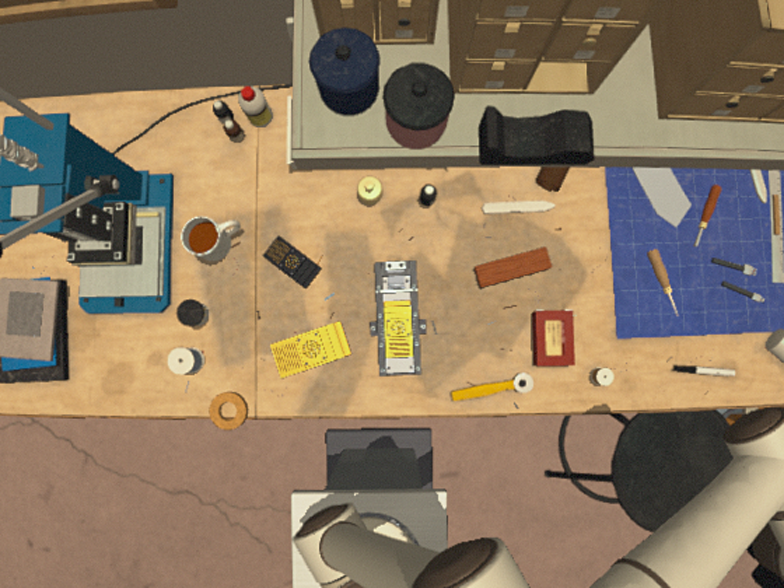

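View pics/side0.png

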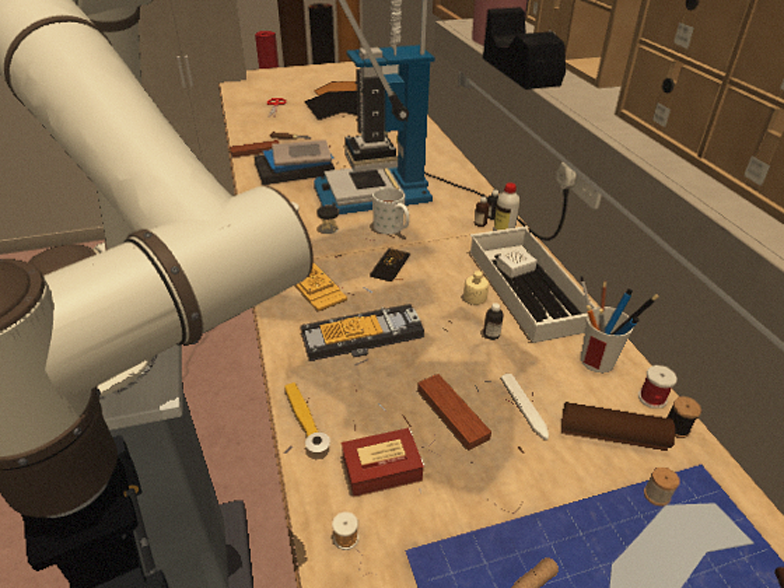

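The top view shows three die-like things. The black one is at (292,261) and is excluded. The large yellow one is at (311,349), loose on the bench. The small yellow one is at (398,330) in the holder, whose end block is at (397,270); it is the smaller of the non-black ones, so it is meant. I'll confirm it in an enlarged crop and measure.

```bash
python3 - <<'E'
from h import *
import pickle
cs=pickle.load(open('c0.pkl','rb')); c=cs['top']
a=cv2.resize(c['color'][180:275,240:320],None,fx=6,fy=6,interpolation=cv2.INTER_CUBIC)
s=cs['side']; b=cv2.resize(s['color'][210:262,205:310],None,fx=3,fy=3,interpolation=cv2.INTER_CUBIC)
im=np.zeros((570,800,3),np.uint8); im[:,:480]=a; im[:b.shape[0],482:482+b.shape[1]]=b[:, :318]
save('crop0',im)
hsv=cv2.cvtColor(c['color'],cv2.COLOR_RGB2HSV)
m=((hsv[...,0]>22)&(hsv[...,0]<35)&(hsv[...,1]>150)&(hsv[...,2]>120)).astype(np.uint8)
n,l,st,ce=cv2.connectedComponentsWithStats(m)
for i in range(1,n):
    if st[i,4]>60:
        r=cv2.minAreaRect(np.argwhere(l==i)[:,::-1].astype(np.float32)); print(st[i],r)
        p=plane(c,cv2.boxPoints(r),25); print(p.round(1).tolist(), depth(c,[r[0]]).round(1))
E
```

```text
[274 215  21  40 626] ((283.9288635253906, 234.43505859375), (39.64088821411133, 19.34366226196289), 87.39744567871094)
[[538.2, -33.7, 25.0], [539.9, -88.5, 25.0], [428.0, -91.9, 25.0], [426.3, -37.4, 25.0]] [[482.8 -62.9  31.6]]
[ 193  230   57   40 1037] ((221.1000213623047, 249.30001831054688), (25.298219680786133, 52.493804931640625), 71.56504821777344)
[[454.4, 197.6, 25.0], [499.9, 55.5, 25.0], [431.9, 33.4, 25.0], [386.5, 174.9, 25.0]] [[443.2 115.3  23.8]]
[324 273  42  13 184] ((344.4411926269531, 278.2353210449219), (5.857122898101807, 42.40990447998047), 77.47119140625)
[[353.4, -171.2, 25.0], [377.1, -288.9, 25.0], [360.9, -292.1, 25.0], [337.3, -174.5, 25.0]] [[ 446.   -56.1 1248.8]]
```

View pics/crop0.png

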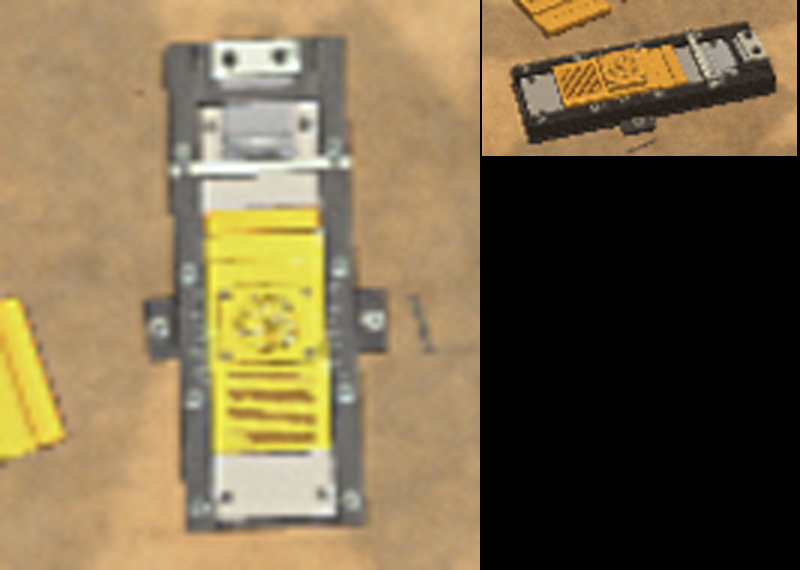

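The crop confirms it: the small yellow die is in the holder, with its ribs (270,410) towards the robot and its nose (262,215) towards the gate (260,165). I'll move over for a close wrist view.

Request:
{"name": "play_rows", "arguments": {"commands": [[[-42, 45, 0, 0, 0, 3, 87], [-84, 90, 0, 0, 0, 5, 87], [-126, 135, 0, 0, 0, 8, 87], [-168, 180, 0, 0, 0, 10, 60], [-210, 225, 0, 0, 0, 12, 30]]]}}

```text
t: 0.72
ee_pos: [301.4, -334.6, 246.8]
tcp_rot: [0.054, -3.141, -0.003]
contact_force: [1.6, 0.5, 1.4]
opening: 74.3
```

```bash
python3 - <<'E'
from h import *
from scipy.spatial.transform import Rotation as R
s=get_state(); print(s['t'],s['ee_pos'],s['q'])
r=R.from_rotvec(s['tcp_rot']).as_matrix(); print(r.round(3))
c=read_camera('wrist'); T=np.array(c['cam_to_world']); print((r.T@(T[:3,3]-s['ee_pos'])).round(1),(r.T@T[:3,:3]).round(2),c['K'])
for yaw in [2.0]:
    a=np.radians(yaw); X=np.array([np.cos(a),np.sin(a),0])
    tr=np.c_[-X,np.cross([0,0,-1],-X),[0,0,-1]]
    print('shift',(r.T@(np.array([430,-66,235])-s['ee_pos'])).round(1),np.degrees(R.from_matrix(r.T@tr).as_rotvec()).round(2))
E
```

```text
0.725 [ 301.40206198 -334.58457358  246.800696  ] [-0.47577994  0.08451545 -0.39602116 -0.00171088 -1.09172406 -1.0595572 ]
[[-0.999 -0.035 -0.001]
 [-0.035  0.999  0.002]
 [ 0.001  0.002 -1.   ]]
[  75.2   -0.2 -135.6] [[ 0.    0.96  0.28]
 [ 1.   -0.    0.  ]
 [ 0.    0.28 -0.96]] [[349.17130193   0.         283.0483204 ]
 [  0.         349.17130193 211.70406845]
 [  0.           0.           1.        ]]
shift [-137.8  263.9   12.3] [ 0.12 -0.03 -0.01]
```

Request:
{"name": "play_rows", "arguments": {"commands": [[[-30, 55, 10, 0, 0, 0, 0], [-60, 110, 20, 0, 0, 0, 0], [-95, 165, 30, 0, 0, 0, 0], [-125, 220, 45, 0, 0, 0, 0], [-148, 264, 57, 0, 0, 0, 0]]]}}

```text
t: 1.4
ee_pos: [440.5, -60.5, 191.4]
tcp_rot: [-0.063, 3.139, 0.006]
contact_force: [1.3, -1.5, 0.6]
opening: 21.2
```

Request:
{"name": "play_rows", "arguments": {"commands": [[[0, 0, 0, 0, 0, 0, 0], [0, 0, 0, 0, 0, 0, 0]]]}}

```text
t: 1.65
ee_pos: [440.1, -60.4, 191.0]
tcp_rot: [-0.064, 3.141, 0.006]
contact_force: [0.1, -0.3, -1.5]
opening: 3.5
```

```bash
python3 - <<'E'
from h import *
import pickle
s=get_state(); print(s['t'],s['ee_pos'],s['tcp_rot'],s['contact_force'])
c=read_camera('wrist'); pickle.dump((s,c),open('w1.pkl','wb')); save('w1',c['color'],1.4)
E
```

```text
1.65 [440.13457527 -60.40443651 191.04223467] [-0.06409052  3.14056527  0.00587063] [ 0.11799904 -0.32662865 -1.45611768]
```

View pics/w1.png

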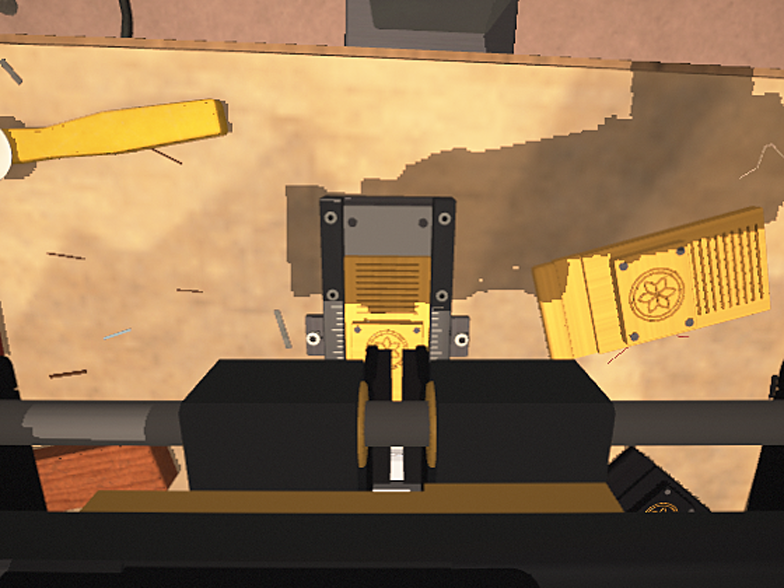

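The wrist view shows the holder's rear end (388,200), the bed, the ribbed thumb rest (387,283), the die's face block (387,335), and the gripper covering the rest. I'll measure with the depth map and with plane rays.

```bash
python3 - <<'E'
from h import *
import pickle
s,c=pickle.load(open('w1.pkl','rb')); cs=pickle.load(open('c0.pkl','rb'))
def cloud(c,u0,u1,v0,v1):
    u,v=np.meshgrid(np.arange(u0,u1),np.arange(v0,v1)); uv=np.c_[u.ravel(),v.ravel()]
    P=depth(c,uv); k=c['z_map'][uv[:,1],uv[:,0]]>0
    return P.reshape(v1-v0,u1-u0,3), c['color'][v0:v1,u0:u1], k.reshape(v1-v0,u1-u0)
P,col,k=cloud(c,205,350,130,255)
hsv=cv2.cvtColor(col,cv2.COLOR_RGB2HSV)
y=(hsv[...,0]>15)&(hsv[...,0]<35)&(hsv[...,1]>130)&k
Y=P[y]; Y=Y[(abs(Y[:,1]+63)<35)]; print('die z hist',np.histogram(Y[:,2],np.arange(10,46,2)))
tr=Y[Y[:,2]<29]; print('die x min',np.percentile(tr[:,0],[0,1,2]),'x med')
for x in range(425,500,8):
    q=Y[abs(Y[:,0]-x)<2]
    H=P[k]; g=H[(abs(H[:,0]-x)<2)&(H[:,2]>9)&(abs(H[:,1]+63)<60)]
    r=H[(abs(H[:,0]-x)<2)&(abs(H[:,1]+63)<44)]
    print(x,len(q),q.min(0).round(1),q.max(0).round(1),'z',np.median(q[:,2]).round(1) if len(q) else '', 'holder',g[:,1].min().round(1),g[:,1].max().round(1))
H=P[k]; g=H[(H[:,2]>12)&(abs(H[:,1]+63)<45)]; print('holder rear x',np.percentile(g[:,0],[0,1,2]).round(1))
# top camera along mid-line
t=cs['top']; P,col,k=cloud(t,255,312,180,272)
for v in range(P.shape[0]):
    x=P[v,:,0].mean(); 
    m=abs(P[v,:,1]-(-62+0.033*(x-480)))<12
    r=P[v]; hh=r[(r[:,2]>9)&(abs(r[:,1]+62)<55)]
    print(v+180,P[v,m,0].mean().round(1),np.median(P[v,m,2]).round(1),col[v,m].mean(0).astype(int).tolist(),hh[:,1].min().round(1) if len(hh) else '',hh[:,1].max().round(1) if len(hh) else '')
E
```

```text
die z hist (array([   1,   10,   11,   12,   11,   83, 2083,  782,   24,  191,  695,
         14,    0,    0,    0,    0,    0]), array([10, 12, 14, 16, 18, 20, 22, 24, 26, 28, 30, 32, 34, 36, 38, 40, 42,
       44]))
die x min [425.13685018 425.87485359 426.37964461] x med
425 120 [425.1 -92.8  17.6] [427.  -39.8  25.2] z 22.7 holder -108.3 -24.2
433 279 [431.  -93.8  21.5] [435.  -39.3 168.3] z 23.5 holder -108.5 -24.6
441 265 [439.1 -93.7  21.5] [443.  -38.9  25.4] z 23.6 holder -108.5 -24.1
449 262 [447.  -94.6  12.4] [451.  -38.4  25.5] z 23.6 holder -107.5 -23.5
457 237 [455.  -94.2  15.9] [459.  -38.8  25.7] z 23.6 holder -107.6 -23.8
465 250 [463.  -94.1  16. ] [467.  -38.3  25.2] z 23.5 holder -107.7 -23.3
473 222 [471.  -93.7  18.4] [475.  -38.   32.4] z 30.3 holder -107.6 -22.6
481 214 [479.1 -92.3  22.2] [483.  -38.4  32.4] z 30.4 holder -106.7 -9.4
489 76 [487.  -92.2  22. ] [490.7 -55.8  32. ] z 30.3 holder -120.6 -10.7
497 4 [495.7 -93.   13. ] [498.8 -92.9  14.6] z 13.8 holder -106.5 -36.0
holder rear x [388.2 391.6 394.1]
180 642.4 -1.3 [209, 172, 120]  
181 639.6 -2
[... 3161 characters left out ...]
4.9 17.3 [146, 136, 108] -107.5 -25.6
256 422.1 16.6 [219, 211, 200] -107.5 -25.7
257 419.3 17.1 [219, 214, 199] -107.5 -25.6
258 416.4 14.8 [217, 212, 195] -107.5 -25.5
259 413.6 16.1 [217, 211, 194] -107.3 -25.5
260 410.8 16.8 [217, 212, 195] -107.3 -25.5
261 407.9 17.0 [217, 212, 195] -107.2 -25.4
262 405.1 17.0 [217, 211, 194] -107.3 -25.4
263 402.3 16.3 [218, 213, 196] -107.3 -25.4
264 399.4 17.2 [222, 216, 198] -107.1 -25.3
265 396.6 16.0 [211, 204, 187] -107.0 -25.4
266 398.7 6.2 [98, 96, 93] -107.0 -25.3
267 396.3 12.2 [123, 110, 96] -107.2 -25.2
268 387.4 -1.7 [183, 147, 102] -47.7 -25.2
269 384.4 -1.9 [215, 172, 117]  
270 381.6 -1.6 [209, 167, 114]  
271 378.8 -0.2 [210, 169, 114]
```

Measured with the wrist and top views agreeing to about 1.5 mm:
- **Holder:** yaw is about 1.8°, with the mid-line at y ≈ -65 where x = 455.
- **Die:** the tail is at x ≈ 426, the face wall at 468.5 and the nose at 541, with its top at z ≈ 24–25.
- **Gate and stop:** the gate front is at about 556.5, so the stop is at about 590.5 and the travel about 50 mm.

Next I'll go down behind the face wall.

Request:
{"name": "play_rows", "arguments": {"commands": [[[-5, -2, 40, 0, 0, 0.5, 0], [-10, -4, 80, 0, 0, 0.5, 0], [-14.8, -5.2, 115, 0, 0, 0.5, 0], [-14.8, -5.2, 134, 0, 0, 0.5, 0], [-14.8, -5.2, 134, 0, 0, 0.5, 0]]]}}

```text
t: 2.33
ee_pos: [453.9, -66.7, 56.5]
tcp_rot: [0.044, -3.139, -0.005]
contact_force: [0.3, -0.1, 0.6]
opening: 0.6
```

Request:
{"name": "play_rows", "arguments": {"commands": [[[0, 0, 0, 0, 0, 0, 0], [0, 0, 0, 0, 0, 0, 0]]]}}

```text
t: 2.58
ee_pos: [454.4, -67.0, 57.5]
tcp_rot: [-0.043, 3.141, 0.006]
contact_force: [-1.2, -0.2, -1.0]
opening: 0.3
```

```bash
python3 - <<'E'
from h import *
s=get_state(); print(s['t'],s['ee_pos'],s['tcp_rot'],s['contact_force'],s['opening'])
c=read_camera('wrist'); d=read_camera('side')
a=cv2.resize(c['color'][100:300,180:380],(400,400)); b=cv2.resize(d['color'][205:265,200:320],(400,200),interpolation=cv2.INTER_CUBIC)
im=np.zeros((400,800,3),np.uint8); im[:,:400]=a; im[:200,400:]=b; save('down',im)
E
```

```text
2.575 [454.37864787 -66.98977658  57.53244894] [-0.04278801  3.14124986  0.00564568] [-1.22498802 -0.23003723 -0.97805303] 0.2586625631884524
```

View pics/down.png

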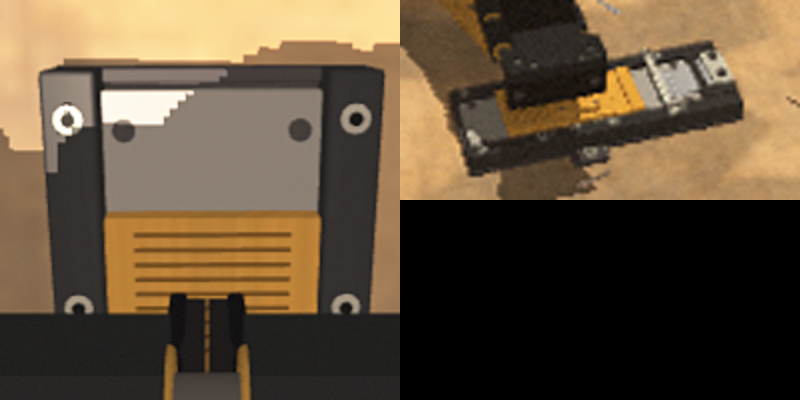

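The fingertips (207,330) are over the rear half of the thumb rest, about 1.5 mm to the right of its centre. I'll correct that and press.

Request:
{"name": "play_rows", "arguments": {"commands": [[[0, 1.5, 3, 0, 0, 0, 0], [0, 1.5, 6, 0, 0, 0, 0], [0, 1.5, 8, 0, 0, 0, 0], [0, 1.5, 10, 0, 0, 0, 0], [0, 1.5, 12, 0, 0, 0, 0]]]}}

```text
t: 3.3
ee_pos: [454.4, -65.1, 45.7]
tcp_rot: [0.044, -3.141, -0.005]
contact_force: [-2.4, 0.2, 7.9]
opening: 0.6
```

Request:
{"name": "play_rows", "arguments": {"commands": [[[0, 0, 1, 0, 0, 0, 0], [0, 0, 2, 0, 0, 0, 0]]]}}

```text
t: 3.55
ee_pos: [454.5, -65.2, 44.3]
tcp_rot: [0.045, -3.141, -0.005]
contact_force: [-2.2, 0.3, 8.4]
opening: 0.4
```

Request:
{"name": "play_rows", "arguments": {"commands": [[[0, 0, 1, 0, 0, 0, 0], [0, 0, 2, 0, 0, 0, 0]]]}}

```text
t: 3.8
ee_pos: [454.7, -65.2, 43.2]
tcp_rot: [-0.047, 3.141, 0.004]
contact_force: [-4.8, 0.8, 19.0]
opening: 0.5
```

Request:
{"name": "play_rows", "arguments": {"commands": [[[0, 0, 1, 0, 0, 0, 0], [0, 0, 1.5, 0, 0, 0, 0]]]}}

```text
t: 4.05
ee_pos: [455.1, -65.3, 43.2]
tcp_rot: [-0.049, 3.14, 0.003]
contact_force: [-5.3, 0.7, 19.5]
opening: 0.3
```

The bed is at its bottom (z stays at 43.2, about 19 N). I'll slide while keeping the press.

Request:
{"name": "play_rows", "arguments": {"commands": [[[-2, 0, 1.7, 0, 0, 0, 0], [-4, 0, 1.7, 0, 0, 0, 0], [-6, 0, 1.7, 0, 0, 0, 0], [-8, 0, 1.7, 0, 0, 0, 0], [-10, 0, 1.7, 0, 0, 0, 0]]]}}

```text
t: 4.68
ee_pos: [465.7, -65.2, 43.3]
tcp_rot: [-0.05, 3.139, 0.002]
contact_force: [-4.0, 0.4, 16.8]
opening: 0.2
```

```bash
cat > chk.py <<'E'
from h import *
import sys
def tail():
    s=get_state(); print(round(s['t'],2),s['ee_pos'].round(1) if hasattr(s['ee_pos'],'round') else s['ee_pos'],np.round(s['contact_force'],1),np.round(s['tcp_rot'],3))
    c=read_camera('wrist'); h=cv2.cvtColor(c['color'],cv2.COLOR_RGB2HSV)
    u,v=np.meshgrid(np.arange(200,360),np.arange(60,330)); uv=np.c_[u.ravel(),v.ravel()]
    P=depth(c,uv); H=h[uv[:,1],uv[:,0]]
    y=(H[:,0]>12)&(H[:,0]<35)&(H[:,1]>140)&(abs(P[:,1]+64)<20)&(P[:,2]>8)&(P[:,2]<29)&(P[:,0]>400)
    Q=P[y]; print('tail x',np.percentile(Q[:,0],[1,3]).round(1),'z',[np.median(Q[abs(Q[:,0]-np.percentile(Q[:,0],1)-d)<2,2]).round(1) for d in(4,10,16)],len(Q))
    B=P[(H[:,1]<60)&(abs(P[:,1]+64)<18)&(P[:,2]<24)&(P[:,0]>400)]; print('bed z',np.median(B[:,2]).round(1))
    return c
c=tail()
if len(sys.argv)>1: save(sys.argv[1],c['color'],1.4)
E
python3 chk.py
```

```text
4.67 [465.7 -65.2  43.3] [-4.   0.4 16.8] [-5.000e-02  3.139e+00  2.000e-03]
tail x [436.8 437.1] z [np.float64(16.5), np.float64(16.5), np.float64(16.5)] 3617
bed z 8.4
```

The die follows the fingers: the tail has gone from 426 to 437, and the bed is fully down. I'll go on.

Request:
{"name": "play_rows", "arguments": {"commands": [[[-2, 0, 2, 0, 0, 0, 0], [-4, 0, 2, 0, 0, 0, 0], [-6, 0, 2, 0, 0, 0, 0], [-8, 0, 2, 0, 0, 0, 0], [-10, 0, 2, 0, 0, 0, 0]]]}}

```text
t: 5.35
ee_pos: [476.8, -65.1, 43.3]
tcp_rot: [-0.053, 3.137, 0.001]
contact_force: [-4.6, -0.4, 17.6]
opening: 0.7
```

```bash
python3 chk.py
```

```text
5.35 [476.8 -65.1  43.3] [-4.6 -0.4 17.6] [-5.300e-02  3.137e+00  1.000e-03]
tail x [448.  448.3] z [np.float64(16.5), np.float64(16.6), np.float64(16.6)] 3613
bed z 8.4
```

Request:
{"name": "play_rows", "arguments": {"commands": [[[-2, 0, 2.4, 0, 0, 0, 0], [-4, 0, 2.4, 0, 0, 0, 0], [-6, 0, 2.4, 0, 0, 0, 0], [-8, 0, 2.4, 0, 0, 0, 0], [-10, 0, 2.4, 0, 0, 0, 0]]]}}

```text
t: 6.02
ee_pos: [485.0, -65.0, 43.2]
tcp_rot: [0.054, -3.14, 0.0]
contact_force: [-12.6, 3.7, 29.0]
opening: 0.2
```

```bash
python3 chk.py
```

```text
6.03 [485.  -65.   43.2] [-12.6   3.7  29. ] [ 0.054 -3.14   0.   ]
tail x [456.  456.3] z [np.float64(16.5), np.float64(16.5), np.float64(16.5)] 3612
bed z 8.4
```

Request:
{"name": "play_rows", "arguments": {"commands": [[[-3, 0, 2, 0, 0, 0, 0], [-5, 0, 2, 0, 0, 0, 0], [-7, 0, 2, 0, 0, 0, 0], [-9, 0, 2, 0, 0, 0, 0], [-11, 0, 2, 0, 0, 0, 0]]]}}

```text
t: 6.7
ee_pos: [489.8, -65.5, 43.2]
tcp_rot: [0.053, -3.126, 0.004]
contact_force: [-19.8, 5.2, 35.8]
opening: 0.6
```

```bash
python3 chk.py
```

```text
6.7 [489.8 -65.5  43.2] [-19.8   5.2  35.8] [ 0.053 -3.126  0.004]
tail x [457.9 458.2] z [np.float64(16.6), np.float64(16.5), np.float64(16.6)] 4023
bed z 8.3
```

Request:
{"name": "play_rows", "arguments": {"commands": [[[-3, 0, 1, 0, 0, 0, 0], [-5, 0, 1, 0, 0, 0, 0], [-7, 0, 1, 0, 0, 0, 0], [-8, 0, 1, 0, 0, 0, 0], [-8, 0, 1, 0, 0, 0, 0]]]}}

```text
t: 7.38
ee_pos: [490.3, -65.6, 43.3]
tcp_rot: [0.051, -3.11, 0.005]
contact_force: [-18.1, 8.6, 29.9]
opening: 0.7
```

```bash
python3 chk.py
```

```text
7.38 [490.3 -65.6  43.3] [-18.1   8.6  29.9] [ 0.051 -3.11   0.005]
tail x [458.  458.3] z [np.float64(16.5), np.float64(16.6), np.float64(16.6)] 4005
bed z 8.4
```

The die stalled at the leaf's V, with the tail at 458. The tool has tilted about 1.8°, with a sideways load. I'll straighten it, push a bit to +y, press less and push more.

Request:
{"name": "play_rows", "arguments": {"commands": [[[-4, 1, 0.5, 0, -1, 0, 0], [-7, 2, 0.5, 0, -2, 0, 0], [-10, 2, 0.5, 0, -2, 0, 0], [-12, 2, 0.5, 0, -2, 0, 0], [-12, 2, 0.5, 0, -2, 0, 0]]]}}

```text
t: 8.05
ee_pos: [490.8, -65.4, 43.2]
tcp_rot: [0.048, -3.119, 0.01]
contact_force: [-23.4, 1.8, 36.0]
opening: 0.2
```

```bash
python3 chk.py stall
```

```text
8.05 [490.8 -65.4  43.2] [-23.4   1.8  36. ] [ 0.048 -3.119  0.01 ]
tail x [458.6 459. ] z [np.float64(16.6), np.float64(16.5), np.float64(16.6)] 4032
bed z 8.4
```

View pics/stall.png

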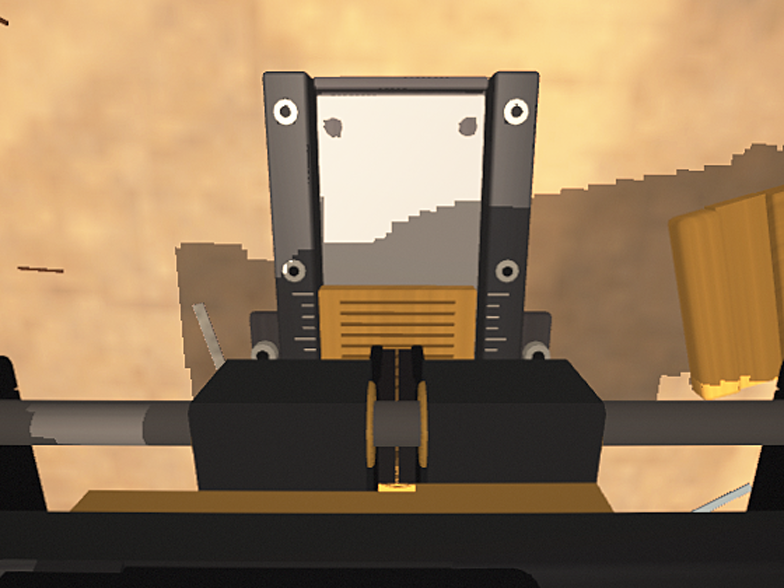

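Request:
{"name": "play_rows", "arguments": {"commands": [[[-5, 1, 0, 0, -1, 0, 0], [-9, 1, -0.3, 0, -1.5, 0, 0], [-12, 1, -0.3, 0, -1.5, 0, 0], [-15, 1, -0.3, 0, -1.5, 0, 0], [-15, 1, -0.3, 0, -1.5, 0, 0]]]}}

```text
t: 8.72
ee_pos: [503.2, -64.5, 43.5]
tcp_rot: [0.048, -3.141, 0.011]
contact_force: [-1.1, -0.1, 4.0]
opening: 0.9
```

```bash
python3 chk.py; python3 - <<'E'
from h import *
d=read_camera('side'); save('sidest',d['color'][195:270,200:330],5)
E
```

```text
8.72 [503.2 -64.5  43.5] [-1.1 -0.1  4. ] [ 0.048 -3.141  0.011]
tail x [471.8 472.1] z [np.float64(16.6), np.float64(16.7), np.float64(16.6)] 4019
bed z 8.5
```

The nose passed under the bend: the tail is at 471.8, with about 4 mm left. Force dropped to 4 N, so I'll restore the press first and then finish the slide.

Request:
{"name": "play_rows", "arguments": {"commands": [[[0, 0, 1, 0, 0, 0, 0], [0, 0, 1.8, 0, 0, 0, 0], [-1, 0, 1.8, 0, 0, 0, 0], [-2, 0, 1.8, 0, 0, 0, 0], [-3, 0, 1.8, 0, 0, 0, 0]]]}}

```text
t: 9.45
ee_pos: [507.5, -64.2, 43.3]
tcp_rot: [-0.05, 3.139, -0.011]
contact_force: [-7.0, 0.8, 20.2]
opening: 0.5
```

```bash
python3 chk.py
```

```text
9.45 [507.5 -64.2  43.3] [-7.   0.8 20.2] [-0.05   3.139 -0.011]
tail x [476.1 476.4] z [np.float64(16.5), np.float64(16.6), np.float64(16.5)] 4006
bed z 8.4
```

Request:
{"name": "play_rows", "arguments": {"commands": [[[-1, 0, 1.7, 0, 0, 0, 0], [-2, 0, 1.7, 0, 0, 0, 0], [-3, 0, 1.7, 0, 0, 0, 0], [-4, 0, 1.7, 0, 0, 0, 0], [-5, 0, 1.7, 0, 0, 0, 0]]]}}

```text
t: 10.12
ee_pos: [507.9, -64.3, 43.2]
tcp_rot: [0.049, -3.133, 0.013]
contact_force: [-15.5, 5.9, 29.2]
opening: 0.8
```

```bash
python3 chk.py
```

```text
10.12 [507.9 -64.3  43.2] [-15.5   5.9  29.2] [ 0.049 -3.133  0.013]
tail x [476.1 476.4] z [np.float64(16.5), np.float64(16.5), np.float64(16.6)] 4031
bed z 8.4
```

The tail didn't move under 15 N more push, so this looks like the stop. I'll make one firm confirming push.

Request:
{"name": "play_rows", "arguments": {"commands": [[[-4, 1, 1, 0, -0.5, 0, 0], [-8, 1, 0.5, 0, -1, 0, 0], [-12, 1, 0.2, 0, -1, 0, 0], [-12, 1, 0.2, 0, -1, 0, 0]]]}}

```text
t: 10.68
ee_pos: [508.3, -64.3, 43.2]
tcp_rot: [0.046, -3.124, 0.017]
contact_force: [-24.7, 5.4, 34.2]
opening: 0.6
```

```bash
python3 chk.py
```

```text
10.68 [508.3 -64.3  43.2] [-24.7   5.4  34.2] [ 0.046 -3.124  0.017]
tail x [476.1 476.5] z [np.float64(16.5), np.float64(16.5), np.float64(16.5)] 4022
bed z 8.4
```

It's firmly home: 25 N of push and the tail stays at 476.1. I'll release upward with the forward push eased off.

Request:
{"name": "play_rows", "arguments": {"commands": [[[-1, 0, 0.5, 0, 0, 0, 0], [-0.5, 0, -1, 0, 0, 0, 0], [0, 0, -3, 0, 0, 0, 0], [0.5, 0, -6, 0, 0, 0, 0], [1, 0, -12, 0, 0, 0, 0]]]}}

```text
t: 11.35
ee_pos: [507.8, -64.2, 55.1]
tcp_rot: [0.046, -3.124, 0.017]
contact_force: [0.5, -0.3, -0.7]
opening: 0.4
```

Request:
{"name": "play_rows", "arguments": {"commands": [[[2, 0, -20, 0, 0, 0, 0], [3, 0, -45, 0, 0, 0, 0], [5, 0, -75, 0, 0, 0, 0], [20, 0, -110, 0, 0, 0, 0], [50, 0, -145, 0, 0, 0, 0]]]}}

```text
t: 11.98
ee_pos: [460.9, -63.9, 202.3]
tcp_rot: [0.046, -3.126, 0.017]
contact_force: [-0.7, 0.3, 0.2]
opening: 0.6
```

```bash
python3 chk.py; python3 - <<'E'
from h import *
from scipy.spatial.transform import Rotation as R
s=get_state(); print(R.from_rotvec(s['tcp_rot']).as_matrix().round(3).tolist(),s['q'])
E
```

```text
11.97 [460.9 -63.9 202.3] [-0.7  0.3  0.2] [ 0.046 -3.126  0.017]
tail x [476.3 476.8] z [np.float64(18.3), np.float64(18.3), np.float64(18.2)] 1443
bed z 10.1
[[-1.0, -0.03, -0.01], [-0.029, 1.0, -0.01], [0.01, -0.01, -1.0]] [ 0.21794454  0.15046415 -0.43239465  0.00941146 -0.99959014 -1.76432517]
```

The tail stays at 476.3 and the die rose 1.7 mm with the bed, as expected. I'll move aside for a clear look.

Request:
{"name": "play_rows", "arguments": {"commands": [[[0, -50, -10, 0, 0, 0, 0], [0, -100, -20, 0, 0, 0, 0], [0, -150, -30, 0, 0, 0, 0], [0, -200, -40, 0, 0, 0, 0], [0, -250, -50, 0, 0, 0, 0]]]}}

```text
t: 12.65
ee_pos: [467.2, -315.4, 259.9]
tcp_rot: [0.046, -3.133, 0.017]
contact_force: [0.8, 0.5, -0.3]
opening: 0.2
```

```bash
python3 - <<'E'
from h import *
import pickle
cs=pickle.load(open('c0.pkl','rb')); o=cs['top']; c=read_camera('top'); d=read_camera('side')
im=np.zeros((570,800,3),np.uint8)
im[:,:480]=cv2.resize(c['color'][180:275,240:320],None,fx=6,fy=6,interpolation=cv2.INTER_CUBIC)
im[:420,480:]=cv2.resize(d['color'][195:275,225:286],(320,420),interpolation=cv2.INTER_CUBIC)
save('end',im)
diff=cv2.absdiff(o['color'],c['color']).max(2)>50
n,l,st,ce=cv2.connectedComponentsWithStats(diff.astype(np.uint8))
print([(st[i].tolist()) for i in range(1,n) if st[i,4]>15 and st[i,1]<290])
P=plane(c,[[283.5,v] for v in range(206,250)],20)
m=c['color'][206:250,278:290].mean(1).astype(int)
for p,k,v in zip(P,m,range(206,250)):
    if v<222 or v>232: print(v,p[0].round(1),k.tolist())
E
```

```text
[[302, 171, 170, 98, 8217], [289, 197, 4, 10, 37], [273, 198, 4, 9, 34], [273, 208, 21, 11, 132], [268, 219, 47, 80, 2178], [321, 272, 34, 15, 332], [349, 283, 4, 12, 23], [417, 289, 19, 7, 86]]
206 564.1 [149, 144, 120]
207 561.2 [238, 244, 237]
208 558.4 [213, 216, 206]
209 555.5 [212, 197, 83]
210 552.7 [231, 223, 79]
211 549.8 [224, 213, 81]
212 546.9 [223, 214, 95]
213 544.1 [210, 194, 71]
214 541.2 [214, 197, 84]
215 538.4 [221, 207, 90]
216 535.5 [207, 192, 88]
217 532.7 [197, 178, 70]
218 529.8 [200, 183, 72]
219 527.0 [205, 188, 73]
220 524.1 [201, 182, 82]
221 521.3 [191, 170, 62]
233 487.2 [152, 120, 51]
234 484.4 [137, 108, 45]
235 481.5 [143, 116, 44]
236 478.7 [152, 120, 48]
237 475.9 [126, 111, 77]
238 473.0 [121, 119, 116]
239 470.2 [122, 120, 114]
240 467.4 [122, 119, 112]
241 464.5 [124, 121, 114]
242 461.7 [123, 120, 113]
243 458.9 [122, 120, 112]
244 456.1 [122, 119, 112]
245 453.2 [122, 119, 112]
246 450.4 [138, 135, 125]
247 447.6 [172, 168, 155]
248 444.8 [179, 176, 161]
249 441.9 [179, 175, 161]
```

View pics/end.png

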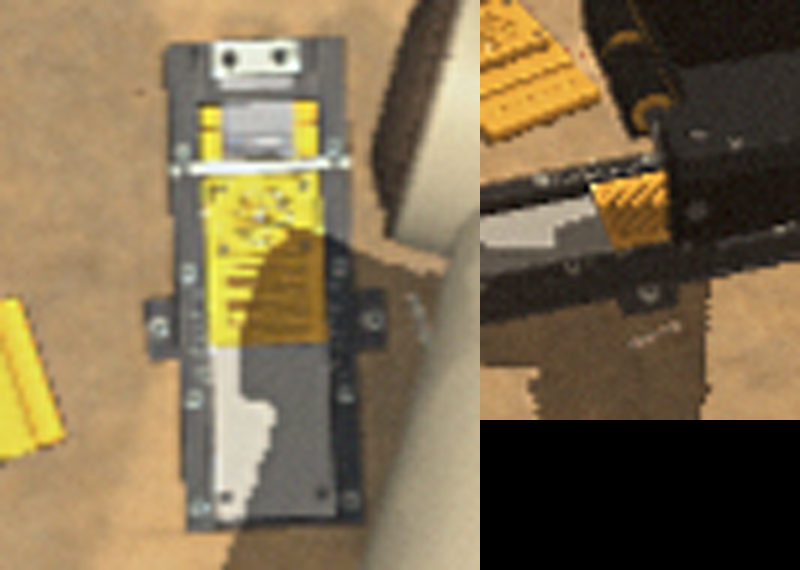

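The end view shows the nose's front edge at the end-block face (260,103), where the bed strip ended before, so no bed is showing. The leaf lies over the groove, the face block sits just behind the gate (260,170), and the arm is clear.

Request:
{"name": "play_rows", "arguments": {"commands": [[[0, 0, 0, 0, 0, 0, 0], [0, 0, 0, 0, 0, 0, 0], [0, 0, 0, 0, 0, 0, 0]]]}}

```text
t: 13.12
ee_pos: [467.8, -316.8, 260.1]
tcp_rot: [0.041, -3.134, 0.019]
contact_force: [-0.2, -0.8, -0.0]
opening: 0.4
```

```bash
python3 -c "
from bench import sign_off
print(sign_off())"
```

```text
the job is handed in; nothing more can be done
None
```

The die is loaded and the job is handed in at about 13 s. I pressed the small yellow die to the bottom of the bed with closed fingertips, slid it about 50 mm under the gate and leaf to the stop, then lifted off and moved aside.

**Last checks:**
- **At the stop:** a final push of about 25 N did not move the die. Its tail stayed at x ≈ 476.1, and the 50 mm of travel matches the distance I measured beforehand.
- **Held by the spring:** after I let go, the die rose about 1.7 mm with the bed and stayed flat. The top view shows the nose at the end block with the leaf over the groove. I could not read the leaf's angle directly.
- **Bystanders:** the only image changes were at the die, the arm and its shadow. Part of the right side of the bench was hidden by the arm in the last picture.

**What did not go smoothly:**
- **Stall at the leaf:** the die stuck at the leaf's bend and then moved on suddenly by about 13 mm. The press dropped to 4 N at the end of that jump. The camera still showed the bed fully down, and I restored the press before the last 4 mm.
- **Press force:** at times it reached about 30–36 N, above the suggested 15–25 N.

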